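# Lean the plain forming plate in the draining stand

## Robot

A 6-joint arm with a two-finger parallel gripper is mounted at the origin on a cart in front of the work surface, level with it; the furniture and walls round the work are solid. World frame = base frame: x ahead of the robot, y to its left, z up, the work surface at z = 0. Lengths are in m, angles in rad, forces in N, time in s.
With the tool pointing down it reaches from about 0.35 to 0.975 m from the base axis. Payload 4.9 kg.
Tool frame: the origin (TCP) lies between the finger pads; the fingertips stand 19 mm ahead of it and the grasp point (between the pads) is the TCP; z points along the fingers, y is the direction in which the jaws open and shut (so a half turn about z gives the same grasp; the last joint's range is limited). The gripper opens to 85 mm and grips with 20 to 120 N. Pads are 22 mm wide; open, the fingers measure 114 mm over their backs; the gripper's body (76 mm by 85 mm) begins 54 mm behind the grasp point. The pads swing forward as they close: fully open they stand 13 mm farther back than shut.
Start: joints at [1.123, 0.053, 1.613, -0, 1.476, -0.119], TCP at [0.202, 0.592, 0.25] pointing down, gripper open.
Joint ranges: [-3.01, 3.01], [-1.01, 2.22], [0.06, 2.58], [-1.02, 4.17], [0.09, 2.62], [-3.14, 3.14]. Speed limits (rad/s): [2.57, 2.57, 3.14, 3.14, 3.14, 3.14].

## Interface

Orientations are given as a unit quaternion [w, x, y, z].
In Python, from plant import state, grab_frame, calibration, job_done gives the robot as it stands. The module is installed in compiled form; this text tells all that it offers.
- The arm moves only by the tool servo_tool, never from a script. Its argument "deltas" is a list that holds one entry, the list of rows, each a list of 5 numbers: the finger opening in mm, from 0 to 85.4, then the shift along the world's x, y, z in mm, then the turn about the world's z in units of 6 degrees (1.0 is 6 degrees). A call has 1 to 5 rows; each row is the pose to reach, as a shift and turn from the pose commanded when the call began; what a row does not reach only later rows make up. A row lasts 1/8 s, in which the tool goes at most 62.5 mm and 10.7 degrees, less where a joint would pass 70% of its speed; a pose out of reach is approached as far as the arm can. A call with a gripper value outside its range is refused whole. The fingers move at their own pace and stop on an object; the grip force is fixed at half the most. Time passes only in rows, so rows that repeat a pose let the fingers close. It gives the time, the measured TCP pose, the force and the opening at its end, in the units of the state.
- state(): the state, without advancing time (a new reading comes with each control period).
- grab_frame(name): name is "scene" or "top" or "wrist"; returns the picture (480x640x3 uint8, red, green, blue); there is no depth.
- calibration(name): a dict with "intrinsics" (3x3 intrinsics, pixels), "world_from_camera" (4x4, takes a point from camera to world coordinates). Camera axes: x right, y down, z forward; pixel columns grow to the right and rows downward; lengths in m; the calibration is good to about 2 mm. A picture is of the moment at which its call begins: read the wrist's pose just before it. calibration takes no time and is no camera call; for the wrist camera it gives the pose at the moment of the call.
- job_done(): hands the job in, once; it reports no verdict.
The state is a dict: "time": time; "joint_pos": joint angles; "joint_vel": joint speeds; "joint_efforts": joint torques, N m; "tool_pos": TCP position; "tool_rot": TCP orientation; "contact_force": force on the tool from outside, world axes, zero at the start; "ft_torque": the same for the moment, N m; "gripper_width": opening from 0.0 (shut) to 1.0 (fully open).
Only numpy, scipy, OpenCV 4.12 (cv2) and the standard library are available. Lean on these libraries where they do the work, as an engineer would, in place of code of your own. Each camera call takes 0.05 s, during which the arm holds its last target.

## Task

Take the plain blue plate without openings out of the wire rack and lean it in the steel draining stand to dry: set it down there, without dropping it, with its long lower edge between the front rail and the low wall, and let go so that it leans back on the wall, roughly centred so that neither end sticks out. Leave the blue frame with the two openings standing in its slot in the rack.

Things in the scene. Friction and masses are not known exactly. Their poses are not given: they have to be found in the camera images.
- plain_plate: Solid plate without openings, blue face towards the robot, grey back, 252 x 132 x 13 mm, about 0.16 kg, on a long edge in a rack slot, top edge 140 mm above the table. Origin: centre of the back face. x along the 252 mm length, y up the 132 mm width (lower to upper long edge), z through the thickness, out of the blue face (mid-thickness at z = +6.5 mm). Pinch its thickness at the middle of the upper edge.
- plate_foot (a point): Middle of the plate's lower long edge, mid-thickness (plate frame 0, -66, 6.5 mm).
- plate_top (a point): Middle of the plate's upper long edge, mid-thickness (plate frame 0, +66, 6.5 mm).
- window_frame: Blue frame of the same outer size (252 x 132 x 13 mm) with two large openings, standing the same way in the other slot. Origin and axes like the plate's.
- plate_rack: Fixed steel wire rack. Origin: centre of its underside; y along its slots. Two slots, centred 40 mm either side of the origin along x, hold the boards' lower edges 8 mm above the table, between wire loops 17 mm apart and 55 mm high that stand only near the ends, y = -113 and +113 mm (each 30 mm long): the boards' middles are free. Raised straight up 50 mm, a board clears the loops.
- drain_stand: Fixed steel draining stand. Origin: centre of its underside; x from rail to wall (away from the robot), y along its 312 mm length. Base 100 mm deep, 6 mm thick. Front rail 10 mm thick, top at z = 22 mm, inner face at x = -22 mm. Upright low wall 8 mm thick, top at z = 81 mm, front face at x = +22 mm.
- wall_top (a point): Middle of the front upper edge of the stand's low wall (stand frame 22, 0, 81 mm). With its foot against the rail the plate leans on this edge at about 23 degrees from vertical and stands some 45 mm higher than it, so that it can be held by its upper edge while it is set down.

How it is judged:
On the way:
1. the plate's lower edge is down between rail and wall (no more than 15 mm above the base) while the fingers still hold the plate (x of plate_foot in the frame of drain_stand between -0.022 and 0.015 m and y of plate_foot in the frame of drain_stand between -0.03 and 0.03 m and z of plate_foot in the frame of drain_stand below 0.021 m and contact force between the fingers and plain_plate above 0.5 N), for 0.1 s.
At the end, for the whole second after the job is handed in: Plain plate released, at rest: lower edge on the base between rail and wall, its middle within 30 mm of the stand's middle lengthwise, leaning back on the wall 11 to 32 degrees from vertical, parallel to it within 10 degrees. Frame with openings upright, moved under 30 mm (x of plate_foot in the frame of drain_stand between -0.022 and 0.015 m and y of plate_foot in the frame of drain_stand between -0.03 and 0.03 m and z of plate_foot in the frame of drain_stand between 0.003 and 0.018 m and x of plate_top in the frame of drain_stand above 0.015 m and angle between plain_plate's own y axis and vertical between 0.19 and 0.56 rad and angle between the x axis of plain_plate and the y axis of drain_stand, either way round below 0.18 rad and contact force between plain_plate and drain_stand above 0.3 N and linear speed of plain_plate below 0.02 m/s and angular speed of plain_plate below 0.1 rad/s and distance of window_frame from where it was at the start of the episode below 0.03 m and angle between window_frame's own y axis and vertical below 0.17 rad); the robot touches nothing.
It also fails if it takes over 35 s, if anything falls off the work surface, if the arm or the gripper's body presses on something with over 40 N, if the wrist force passes 120 N, or if a joint passes its speed limit or range.

## Working session

There is one attempt and no reset: what is moved stays moved. The work goes in short steps, Python scripts to look and compute and a tool call to move; the robot and the scene stay as the last step left them, time stands still between calls to the robot, and variables do not carry over. Pictures are saved under pics/ and viewed, and the job is handed in when it is done.

Besides the shell and the picture viewer there is one more tool, called after "Emit:" by a JSON object that holds its "api" and its "payload", one argument or row to a line. servo_tool: Moves the arm, as the interface text tells. Its arguments: {"type":"object","properties":{"deltas":{"type":"array","items":{"type":"array","items":{"type":"array","items":{"type":"number"}}}}},"required":["deltas"]}

```bash
mkdir -p pics; python3 - <<'E'
from plant import *
import cv2
s=state();print(s['time'],s['tool_pos'],s['tool_rot'],s['gripper_width'])
for n in("scene","top"):
    cv2.imwrite(f"pics/{n}0.png",grab_frame(n)[:,:,::-1]);c=calibration(n);print(c)
E
```

```text
0.0 [0.20157732 0.59099591 0.24908824] [-2.78552300e-04  1.63695808e-01  9.86510359e-01 -9.57436317e-04] 1.000374950248949
{'intrinsics': array([[443.55657782,   0.        , 323.00640285],
       [  0.        , 443.55657782, 236.40387071],
       [  0.        ,   0.        ,   1.        ]]), 'world_from_camera': array([[ 0.56743812, -0.51309925,  0.64400555, -0.0664923 ],
       [-0.82336271, -0.34466554,  0.4508653 , -0.42029912],
       [-0.00937212, -0.78608831, -0.61804315,  0.68221844],
       [ 0.        ,  0.        ,  0.        ,  1.        ]])}
{'intrinsics': array([[590.11054602,   0.        , 326.78396084],
       [  0.        , 590.11054602, 229.65990846],
       [  0.        ,   0.        ,   1.        ]]), 'world_from_camera': array([[-0.028714  , -0.99501567,  0.09549517,  0.40588513],
       [-0.99953103,  0.02756403, -0.01333992, -0.02211174],
       [ 0.0106412 , -0.09583342, -0.9953405 ,  1.1126434 ],
       [ 0.        ,  0.        ,  0.        ,  1.        ]])}
```

View pics/scene0.png

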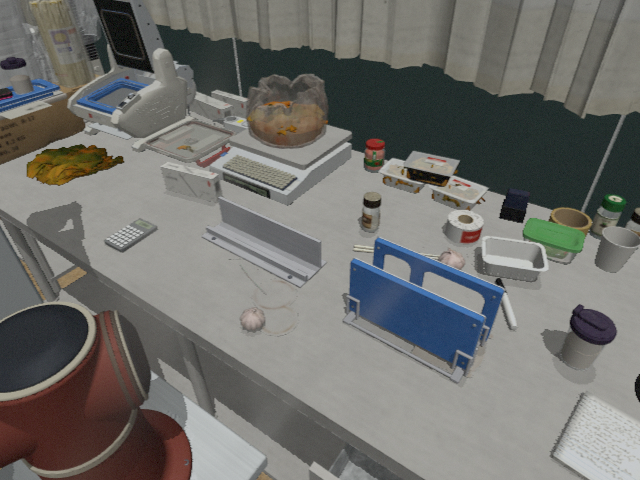

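View pics/top0.png

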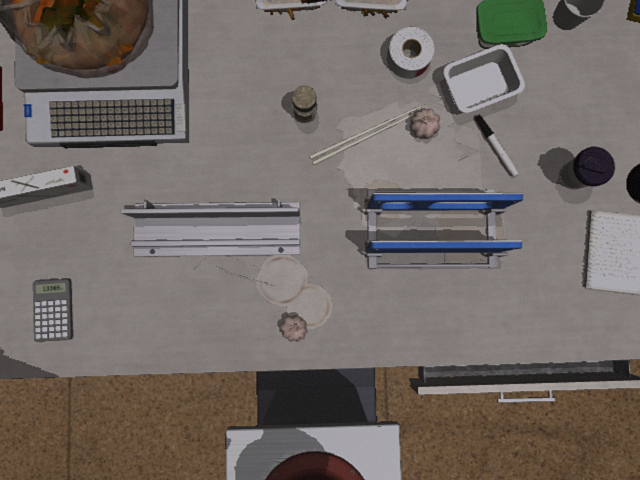

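The top view shows the plain plate as the front board at about (445,245) and the frame behind it at about (445,200). The stand is around (216,230). I'll zoom in for corner pixels.

```bash
python3 - <<'E'
import cv2
t=cv2.imread("pics/top0.png")
cv2.imwrite("pics/z1.png",cv2.resize(t[185:275,355:530],None,fx=4.5,fy=4.5,interpolation=cv2.INTER_CUBIC))
cv2.imwrite("pics/z2.png",cv2.resize(t[190:265,115:310],None,fx=4,fy=4,interpolation=cv2.INTER_CUBIC))
t=cv2.imread("pics/scene0.png")
cv2.imwrite("pics/z3.png",cv2.resize(t[230:385,335:510],None,fx=3.8,fy=3.8,interpolation=cv2.INTER_CUBIC))
cv2.imwrite("pics/z4.png",cv2.resize(t[190:290,195:335],None,fx=5,fy=5,interpolation=cv2.INTER_CUBIC))
E
```

```text
(no output)
```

View pics/z1.png

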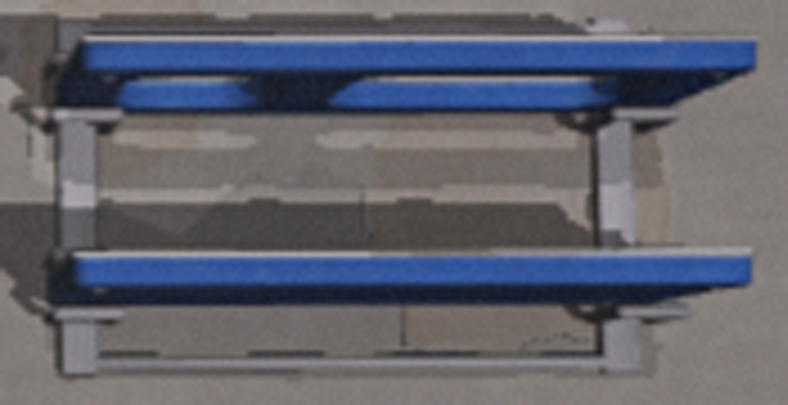

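View pics/z2.png

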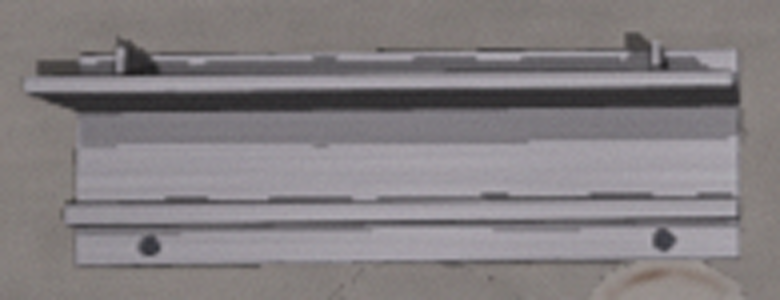

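View pics/z3.png

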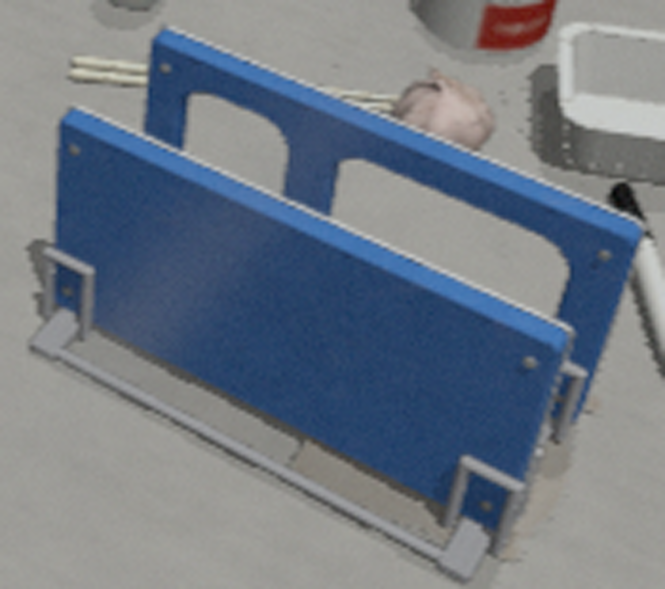

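View pics/z4.png

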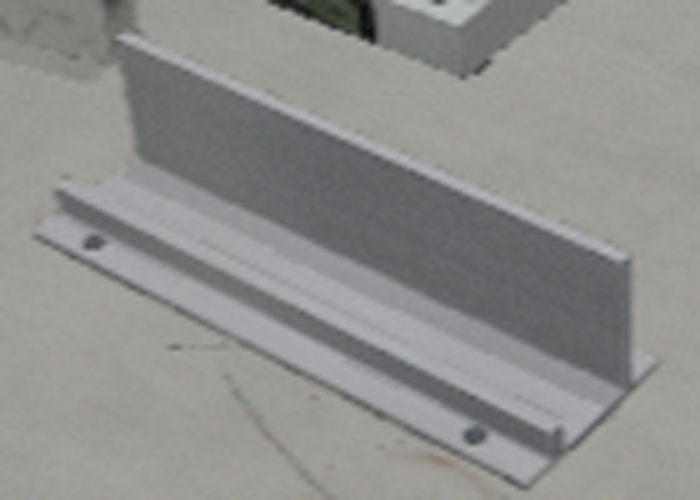

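```bash
cat > h.py <<'E'
from plant import *
import numpy as np
def ray(cam,px,z,c=None):
    c=c or calibration(cam);T=c['world_from_camera'];d=T[:3,:3]@np.linalg.solve(c['intrinsics'],[*px,1]);o=T[:3,3]
    return (o+d*(z-o[2])/d[2]).round(4)
E
python3 - <<'E'
from h import *
def t(n,cam,off,s,pts,z):
    P=[ray(cam,((u+.5)/s-.5+off[0],(v+.5)/s-.5+off[1]),z) for u,v in pts]
    d=P[1]-P[0];print(n,P[0][:2],P[1][:2],'mid',(P[0]+P[1])[:2]/2,'len',np.linalg.norm(d),'yaw deg of normal',np.degrees(np.arctan2(d[0],-d[1])))
t('plate top mid','top',(355,185),4.5,[(76,268),(750,267)],.14)
t('frame top mid','top',(355,185),4.5,[(85,55),(756,55)],.14)
t('wall front','top',(115,190),4,[(25,92),(737,86)],.081)
t('rail front','top',(115,190),4,[(65,225),(738,221)],.022)
t('rail inner','top',(115,190),4,[(65,203),(738,200)],.022)
t('base front','top',(115,190),4,[(75,265),(740,257)],.006)
t('plate front top scene','scene',(335,230),3.8,[(60,125),(562,347)],.14)
t('plate back top scene','scene',(335,230),3.8,[(75,108),(572,328)],.14)
t('wall front scene','scene',(195,190),5,[(120,43),(630,263)],.081)
E
```

```text
plate top mid [ 0.4731 -0.1084] [ 0.4665 -0.3568] mid [ 0.4698 -0.2326] len 0.2484876656898688 yaw deg of normal -1.5219935376684761
frame top mid [ 0.552  -0.1145] [ 0.5452 -0.3638] mid [ 0.5486  -0.23915] len 0.24939272242790086 yaw deg of normal -1.5624336948346096
wall front [0.5449 0.3244] [0.539  0.0122] mid [0.54195 0.1683 ] len 0.31225574454283467 yaw deg of normal -1.0826549155383733
rail front [0.4905 0.3256] [0.4837 0.0153] mid [0.4871  0.17045] len 0.31037449959685803 yaw deg of normal -1.2553946189467817
rail inner [0.5007 0.3256] [0.4934 0.015 ] mid [0.49705 0.1703 ] len 0.3106857737328827 yaw deg of normal -1.3463689711066367
base front [0.4729 0.3259] [0.4679 0.0153] mid [0.4704 0.1706] len 0.310640242080771 yaw deg of normal -0.9222606413847694
plate front top scene [ 0.4626 -0.1107] [ 0.461  -0.3577] mid [ 0.4618 -0.2342] len 0.2470051821318735 yaw deg of normal -0.37114155878067595
plate back top scene [ 0.4774 -0.1102] [ 0.4736 -0.3577] mid [ 0.4755  -0.23395] len 0.24752916999820446 yaw deg of normal -0.8796236625042552
wall front scene [0.5419 0.3194] [0.5404 0.0111] mid [0.54115 0.16525] len 0.308303649021545 yaw deg of normal -0.27876416193839015
```

Emit:
{"api": "servo_tool", "payload": {
  "deltas": [
    [[60,40,-40,0,-1.5],[60,80,-80,0,-3],[60,120,-120,0,-4.5],[60,160,-160,0,-6],[60,200,-200,0,-7.5]]
  ]
}}

```text
time: 0.72
tool_pos: [0.4026, 0.3899, 0.2498]
tool_rot: [-0.0, 0.531, 0.847, -0.0]
contact_force: [0.1, 0.1, 0.3]
gripper_width: 0.7
```

Emit:
{"api": "servo_tool", "payload": {
  "deltas": [
    [[60,13,-60,0,-1],[60,26,-120,0,-2],[60,39,-180,0,-3],[60,52,-240,0,-4],[60,66,-300,0,-4.5]]
  ]
}}

```text
time: 1.35
tool_pos: [0.4676, 0.0896, 0.25]
tool_rot: [-0.0, 0.713, 0.701, 0.0]
contact_force: [0.5, 0.4, 0.1]
gripper_width: 0.707
```

Emit:
{"api": "servo_tool", "payload": {
  "deltas": [
    [[60,0,-60,0,0],[60,0,-120,0,0],[60,0,-180,0,0],[60,0,-240,0,0],[60,0,-300,0,0]]
  ]
}}

```text
time: 1.98
tool_pos: [0.4672, -0.2104, 0.25]
tool_rot: [-0.0, 0.712, 0.702, 0.0]
contact_force: [0.2, 0.0, 0.1]
gripper_width: 0.699
```

Emit:
{"api": "servo_tool", "payload": {
  "deltas": [
    [[45,0,-23,-20,0],[45,0,-23,-40,0],[45,0,-23,-40,0]]
  ]
}}

```text
time: 2.35
tool_pos: [0.4665, -0.2299, 0.2073]
tool_rot: [-0.003, 0.712, 0.702, -0.0]
contact_force: [-0.1, 0.5, 0.1]
gripper_width: 0.529
```

```bash
python3 - <<'E'
from h import *
import cv2
s=state();print(s['time'],s['tool_pos'],s['tool_rot'],s['gripper_width'],s['contact_force'])
R=calibration('wrist')
cv2.imwrite("pics/w1.png",grab_frame('wrist')[:,:,::-1])
cv2.imwrite("pics/s1.png",grab_frame('scene')[:,:,::-1])
print(R)
E
```

```text
2.35 [ 0.46646766 -0.22994618  0.20730528] [-2.83908034e-03  7.12134984e-01  7.02036737e-01 -3.53069581e-04] 0.5293760361665584 [-0.10674741  0.47123854  0.05848334]
{'intrinsics': array([[375.17231637,   0.        , 314.63682062],
       [  0.        , 375.17231637, 238.67418202],
       [  0.        ,   0.        ,   1.        ]]), 'world_from_camera': array([[ 0.99989918, -0.0117814 , -0.00792644,  0.46645312],
       [-0.0135339 , -0.95963655, -0.28091729, -0.15854605],
       [-0.0042969 ,  0.28099624, -0.95969925,  0.33103455],
       [ 0.        ,  0.        ,  0.        ,  1.        ]])}
```

View pics/w1.png

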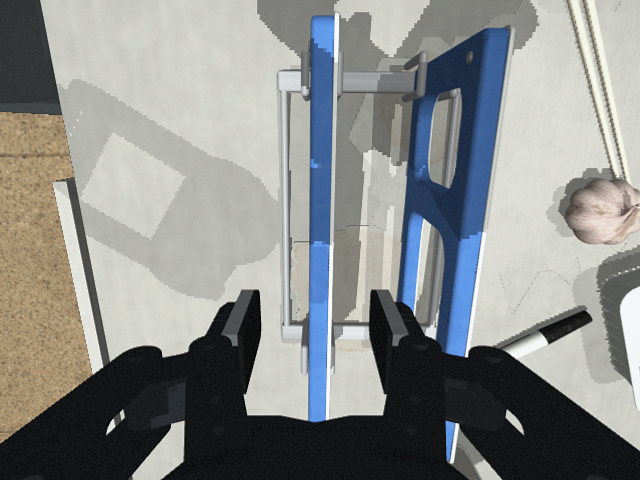

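View pics/s1.png

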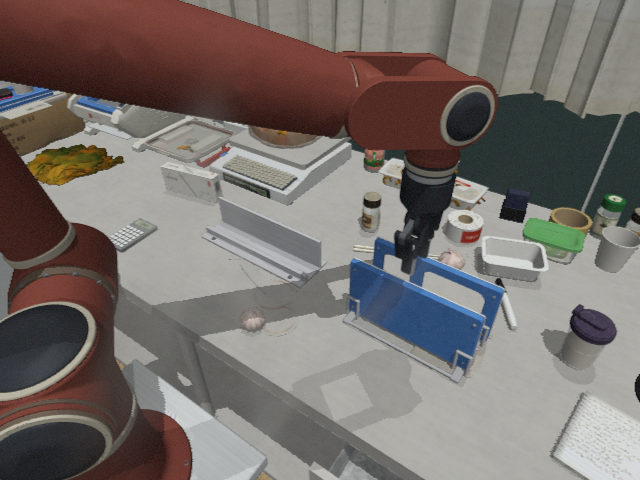

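The wrist view shows the plate between the fingers. Its top spans columns about 311-336 at row 60 and 309-331 at row 380.

```bash
python3 - <<'E'
from h import *
for p in[(311,40),(338,40),(310,240),(333,240),(309,380),(330,380),(325,16)]:print(p,ray('wrist',p,.14))
E
```

```text
(311, 40) [ 0.466  -0.1195  0.14  ]
(338, 40) [ 0.4786 -0.1196  0.14  ]
(310, 240) [ 0.464  -0.2166  0.14  ]
(333, 240) [ 0.4764 -0.2167  0.14  ]
(309, 380) [ 0.462  -0.3051  0.14  ]
(330, 380) [ 0.4747 -0.3053  0.14  ]
(325, 16) [ 0.4725 -0.1096  0.14  ]
```

Emit:
{"api": "servo_tool", "payload": {
  "deltas": [
    [[45,3,-4,-20,-0.05],[45,3,-4,-45,-0.05],[45,3,-4,-70,-0.05],[45,3,-4,-81,-0.05],[45,3,-4,-81,-0.05]]
  ]
}}

```text
time: 3.08
tool_pos: [0.4705, -0.235, 0.1283]
tool_rot: [-0.001, 0.714, 0.7, -0.0]
contact_force: [0.9, 0.2, 0.1]
gripper_width: 0.529
```

Emit:
{"api": "servo_tool", "payload": {
  "deltas": [
    [[28,0,0,0,0],[20,0,0,0,0],[10,0,0,0,0],[5,0,0,0,0],[5,0,0,0,0]]
  ]
}}

```text
time: 3.7
tool_pos: [0.4713, -0.2359, 0.1305]
tool_rot: [0.001, 0.714, 0.7, 0.0]
contact_force: [-0.5, 0.6, 5.5]
gripper_width: 0.144
```

Emit:
{"api": "servo_tool", "payload": {
  "deltas": [
    [[5,0,0,0,0],[5,0,0,2,0],[5,0,0,6,0],[5,0,0,12,0],[5,0,0,20,0]]
  ]
}}

```text
time: 4.32
tool_pos: [0.4706, -0.2353, 0.1494]
tool_rot: [-0.0, 0.714, 0.7, -0.0]
contact_force: [0.7, 0.2, -1.3]
gripper_width: 0.139
```

```bash
python3 - <<'E'
from h import *
import cv2
s=state();print(s['time'],s['tool_pos'],s['gripper_width'],s['contact_force'])
a=grab_frame('wrist');b=grab_frame('scene')
cv2.imwrite("pics/s2.png",np.hstack([cv2.resize(a,(400,300)),b[180:480,240:640]])[:,:,::-1])
E
```

```text
4.325 [ 0.47063621 -0.23534939  0.14939214] 0.13896325546727015 [ 0.67537334  0.21541119 -1.29458115]
```

View pics/s2.png

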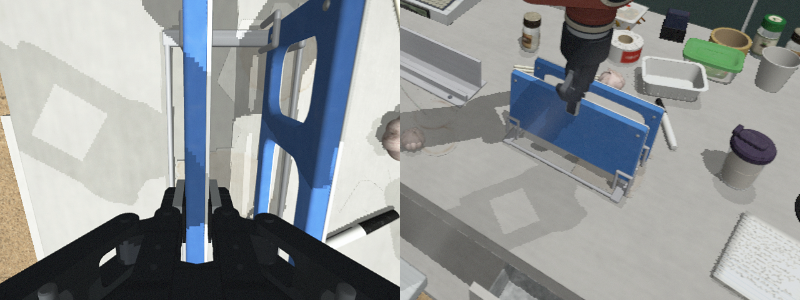

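The plate is gripped (opening about 12 mm) and lifted about 20 mm, and the frame still stands in its slot. Next I raise the plate and carry it over.

Emit:
{"api": "servo_tool", "payload": {
  "deltas": [
    [[5,0,0,15,0],[5,0,0,40,0],[5,0,0,70,0],[5,0,0,100,0],[5,0,0,110,0]]
  ]
}}

```text
time: 5.05
tool_pos: [0.4718, -0.2361, 0.2626]
tool_rot: [0.002, 0.714, 0.7, 0.0]
contact_force: [0.2, 0.0, -1.1]
gripper_width: 0.143
```

Emit:
{"api": "servo_tool", "payload": {
  "deltas": [
    [[5,4,25,0,0],[5,10,65,0,0],[5,16,110,0,0],[5,24,155,0,0],[5,32,200,0,0]]
  ]
}}

```text
time: 5.68
tool_pos: [0.5025, -0.034, 0.2585]
tool_rot: [-0.0, 0.714, 0.7, -0.0]
contact_force: [0.4, -0.0, -2.4]
gripper_width: 0.146
```

Emit:
{"api": "servo_tool", "payload": {
  "deltas": [
    [[5,2,45,0,0],[5,4,90,0,0],[5,6,135,0,0],[5,6,175,0,0],[5,6,203,0,0]]
  ]
}}

```text
time: 6.3
tool_pos: [0.5081, 0.1692, 0.2584]
tool_rot: [-0.0, 0.714, 0.701, -0.001]
contact_force: [-0.2, -0.5, -2.0]
gripper_width: 0.138
```

Emit:
{"api": "servo_tool", "payload": {
  "deltas": [
    [[5,0,0,-20,0],[5,0,0,-40,0],[5,0,0,-50,0],[5,0,0,-50,0]]
  ]
}}

```text
time: 6.8
tool_pos: [0.508, 0.1665, 0.2074]
tool_rot: [-0.001, 0.715, 0.7, -0.001]
contact_force: [-0.6, 0.7, -1.5]
gripper_width: 0.143
```

```bash
python3 - <<'E'
from h import *
import cv2
s=state();print(s['time'],s['tool_pos'],s['tool_rot'],s['gripper_width'],s['contact_force'])
for n in('top','scene','wrist'):cv2.imwrite(f"pics/{n}3.png",grab_frame(n)[:,:,::-1])
E
```

```text
6.8 [0.50800118 0.16652958 0.20736268] [-0.0008786   0.71454759  0.69958489 -0.00140029] 0.14252619124409513 [-0.60060021  0.69081729 -1.51415211]
```

View pics/top3.png

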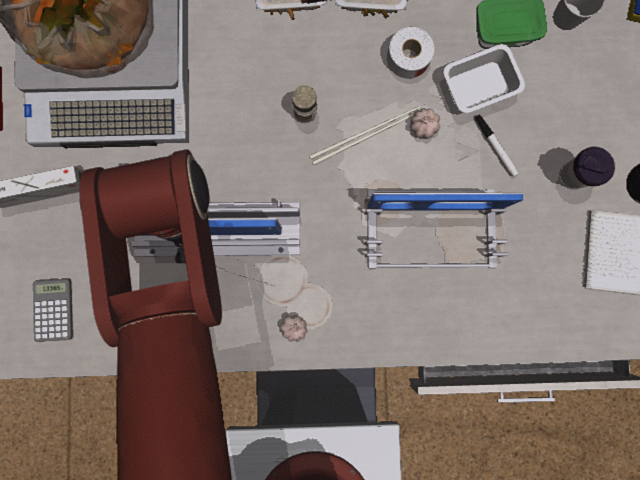

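View pics/scene3.png

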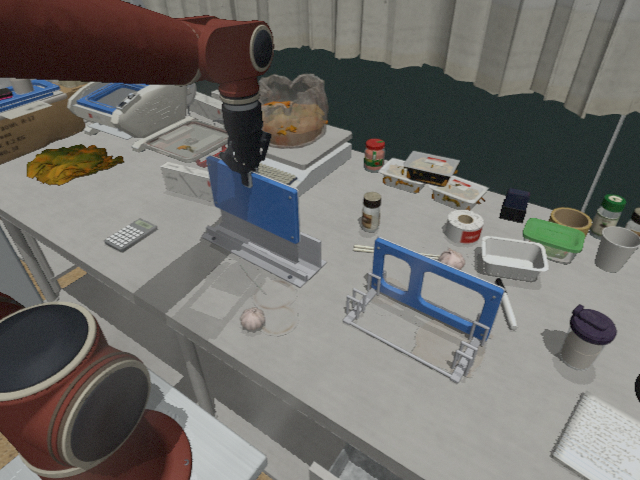

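View pics/wrist3.png

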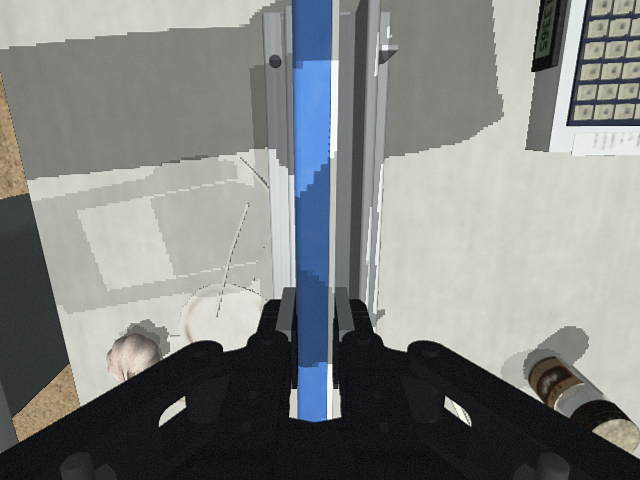

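```bash
python3 - <<'E'
import cv2
t=cv2.imread("pics/wrist3.png")
cv2.imwrite("pics/z5.png",cv2.resize(t[0:150,240:420],None,fx=4,fy=4,interpolation=cv2.INTER_CUBIC))
cv2.imwrite("pics/z6.png",cv2.resize(t[190:340,240:420],None,fx=4,fy=4,interpolation=cv2.INTER_CUBIC))
E
```

```text
(no output)
```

View pics/z5.png

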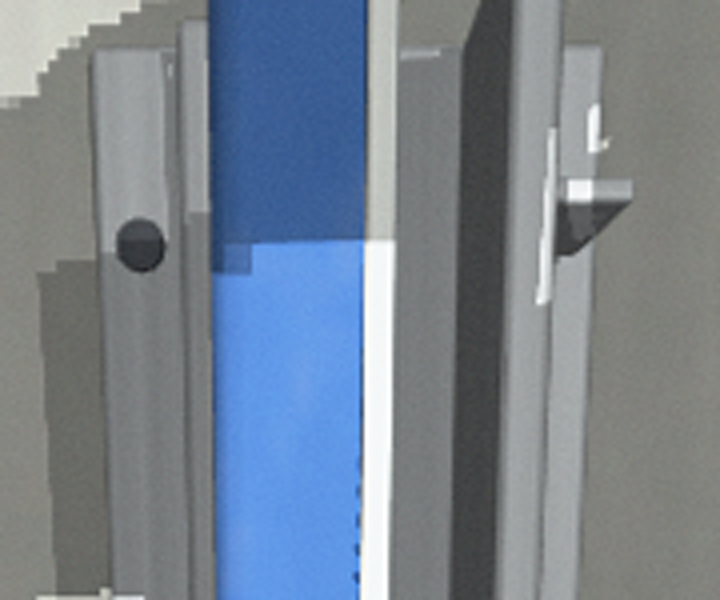

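View pics/z6.png

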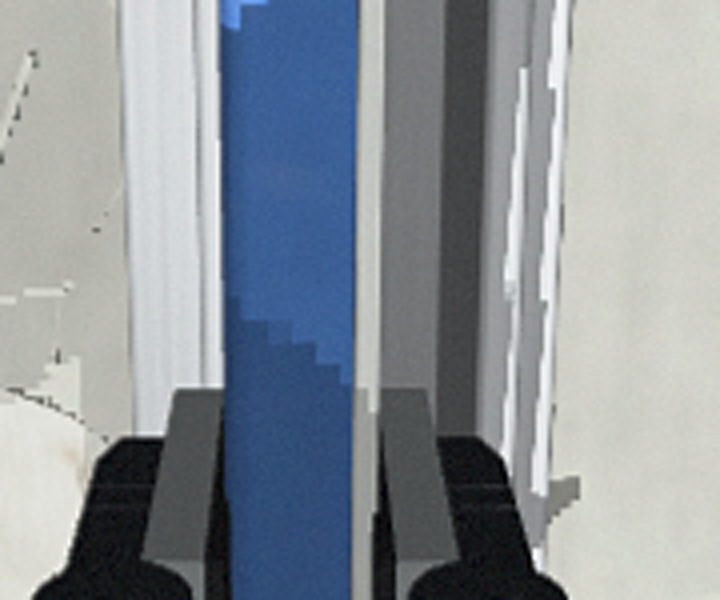

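```bash
python3 - <<'E'
from h import *
z=.217
for n,p,h in[('wall',(366,100),.081),('wall',(360.7,265),.081),('railfront',(285.5,75),.022),('railfront',(290,240),.022),('platef',(293.6,100),z),('platef',(295.3,240),z),('plateb',(337,100),z),('plateb',(335,240),z)]:print(n,ray('wrist',p,h))
# top: right end of plate
T=(279,227);print(ray('top',T,z))
E
python3 - <<'E'
import cv2
t=cv2.imread("pics/top3.png");cv2.imwrite("pics/z7.png",cv2.resize(t[190:265,200:310],None,fx=6,fy=6))
E
```

```text
wall [0.5423 0.255  0.081 ]
wall [0.5406 0.1437 0.081 ]
railfront [0.488 0.278 0.022]
railfront [0.4863 0.1459 0.022 ]
platef [0.5033 0.2468 0.217 ]
platef [0.5023 0.2041 0.217 ]
plateb [0.5159 0.2465 0.217 ]
plateb [0.5152 0.2038 0.217 ]
[0.4979 0.0386 0.217 ]
```

View pics/z7.png

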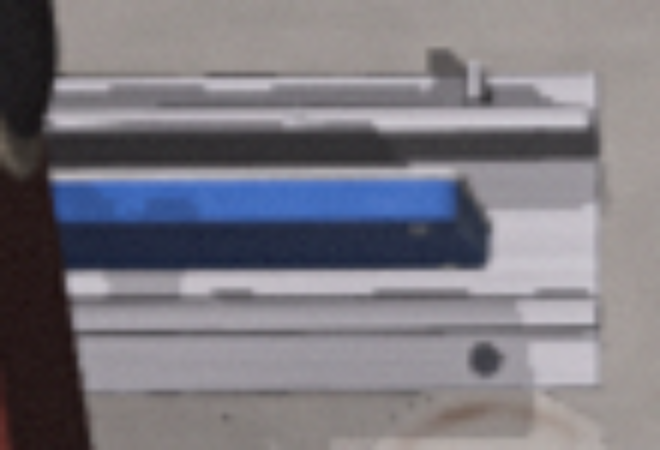

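The plate hangs upright about 5.5 mm inside the rail and about 3 mm off centre lengthwise. Lowering it.

Emit:
{"api": "servo_tool", "payload": {
  "deltas": [
    [[5,0,3,-20,0],[5,0,3,-40,0],[5,0,3,-58,0],[5,0,3,-70,0],[5,0,3,-70,0]]
  ]
}}

```text
time: 7.58
tool_pos: [0.5079, 0.1703, 0.1375]
tool_rot: [-0.001, 0.714, 0.7, -0.001]
contact_force: [-0.1, 0.7, -1.9]
gripper_width: 0.139
```

Emit:
{"api": "servo_tool", "payload": {
  "deltas": [
    [[5,0,0,-2,0],[5,0,0,-4,0],[5,0,0,-6,0],[5,0,0,-6,0]]
  ]
}}

```text
time: 8.07
tool_pos: [0.5088, 0.1705, 0.1333]
tool_rot: [-0.0, 0.714, 0.7, 0.0]
contact_force: [-0.4, 0.2, -1.9]
gripper_width: 0.14
```

Emit:
{"api": "servo_tool", "payload": {
  "deltas": [
    [[5,0,0,-2,0],[5,0,0,-3,0],[5,0,0,-3,0]]
  ]
}}

```text
time: 8.45
tool_pos: [0.5087, 0.1705, 0.1301]
tool_rot: [-0.0, 0.714, 0.7, -0.0]
contact_force: [0.5, 0.7, -2.2]
gripper_width: 0.145
```

Emit:
{"api": "servo_tool", "payload": {
  "deltas": [
    [[5,0,0,-1,0],[5,0,0,-2,0],[5,0,0,-2,0]]
  ]
}}

```text
time: 8.82
tool_pos: [0.5089, 0.1705, 0.1285]
tool_rot: [0.0, 0.714, 0.7, 0.0]
contact_force: [-1.1, -0.5, -0.1]
gripper_width: 0.14
```

Emit:
{"api": "servo_tool", "payload": {
  "deltas": [
    [[5,0,0,-1,0],[5,0,0,-1.5,0],[5,0,0,-1.5,0]]
  ]
}}

```text
time: 9.2
tool_pos: [0.5093, 0.1705, 0.1285]
tool_rot: [0.0, 0.714, 0.7, 0.0]
contact_force: [-4.1, -1.3, 6.9]
gripper_width: 0.142
```

Touch-down is confirmed: the force went from about -2 N to +7 N. Now I open slightly and follow in +x so the plate leans back against the rear finger.

Emit:
{"api": "servo_tool", "payload": {
  "deltas": [
    [[16,1,0,0,0],[20,4,0,0,0],[24,7,0,0,0],[24,9,0,0,0],[24,9,0,0,0]]
  ]
}}

```text
time: 9.82
tool_pos: [0.5179, 0.1705, 0.1267]
tool_rot: [-0.0, 0.714, 0.7, -0.0]
contact_force: [-0.0, -0.1, 0.0]
gripper_width: 0.283
```

```bash
python3 - <<'E'
from h import *
import cv2
s=state();print(s['time'],s['tool_pos'],s['gripper_width'],s['contact_force'])
a=grab_frame('wrist');b=grab_frame('scene')
cv2.imwrite("pics/s4.png",np.hstack([cv2.resize(a,(400,300)),cv2.resize(b[130:290,170:383],(400,300))])[:,:,::-1])
E
```

```text
9.825 [0.51792955 0.17048321 0.12668051] 0.28327390859690577 [-0.04358575 -0.10644714  0.0311281 ]
```

View pics/s4.png

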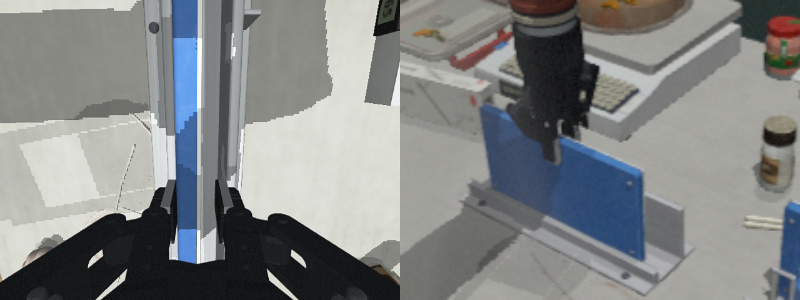

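Emit:
{"api": "servo_tool", "payload": {
  "deltas": [
    [[26,3,0,0,0],[28,7,0,0,0],[30,11,0,0,0],[30,15,0,0,0],[30,18,0,0,0]]
  ]
}}

```text
time: 10.55
tool_pos: [0.5362, 0.1705, 0.1268]
tool_rot: [0.0, 0.714, 0.7, 0.0]
contact_force: [-0.3, -0.2, -0.6]
gripper_width: 0.355
```

```bash
python3 - <<'E'
from h import *
import cv2
s=state();print(s['time'],s['tool_pos'],s['gripper_width'],s['contact_force'])
a=grab_frame('wrist');b=grab_frame('scene')
cv2.imwrite("pics/s5.png",np.hstack([cv2.resize(a,(400,300)),cv2.resize(b[130:290,170:383],(400,300))])[:,:,::-1])
E
```

```text
10.55 [0.53618818 0.1704749  0.12683154] 0.35478310462340995 [-0.3072701  -0.20104666 -0.62198423]
```

View pics/s5.png

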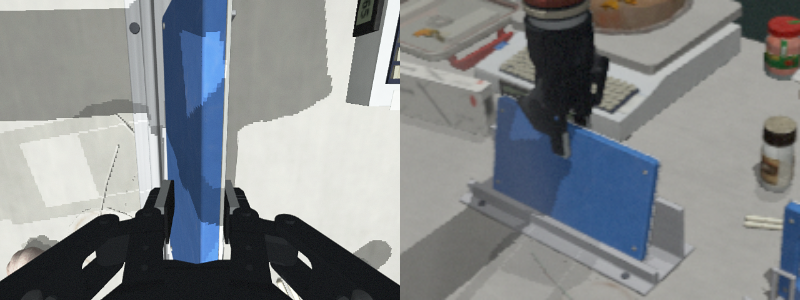

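The plate now leans on the rear finger. I follow it on to the wall.

Emit:
{"api": "servo_tool", "payload": {
  "deltas": [
    [[32,3,0,0,0],[34,7,0,0,0],[36,10,0,0,0],[38,13,0,0,0],[38,16,0,0,0]]
  ]
}}

```text
time: 11.28
tool_pos: [0.552, 0.1705, 0.1268]
tool_rot: [-0.0, 0.714, 0.7, -0.0]
contact_force: [-0.3, 0.9, 0.6]
gripper_width: 0.443
```

```bash
python3 - <<'E'
from h import *
import cv2
s=state();print(s['time'],s['tool_pos'],s['gripper_width'],s['contact_force'])
a=grab_frame('wrist');b=grab_frame('scene')
cv2.imwrite("pics/s6.png",np.hstack([cv2.resize(a,(400,300)),cv2.resize(b[130:290,170:383],(400,300))])[:,:,::-1])
E
```

```text
11.275 [0.55199933 0.1705003  0.12678892] 0.44328949666633943 [-0.25686096  0.86942646  0.62840893]
```

View pics/s6.png

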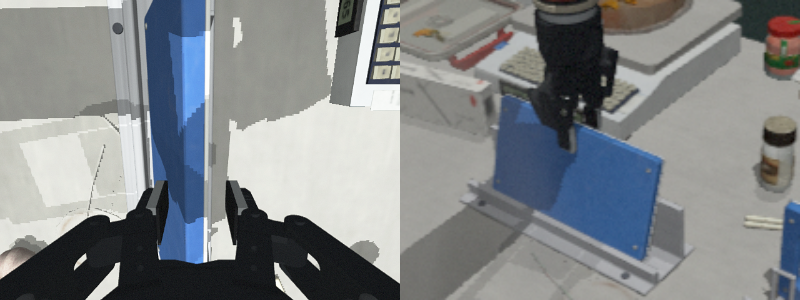

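```bash
python3 - <<'E'
from h import *
import cv2
t=cv2.imread("pics/s6.png")
a=grab_frame('wrist');b=grab_frame('top')
cv2.imwrite("pics/z8.png",cv2.resize(a[100:340,200:420],None,fx=2.4,fy=2.4)[:,:,::-1])
cv2.imwrite("pics/z9.png",cv2.resize(b[190:265,200:310],None,fx=6,fy=6)[:,:,::-1])
E
```

```text
(no output)
```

View pics/z8.png

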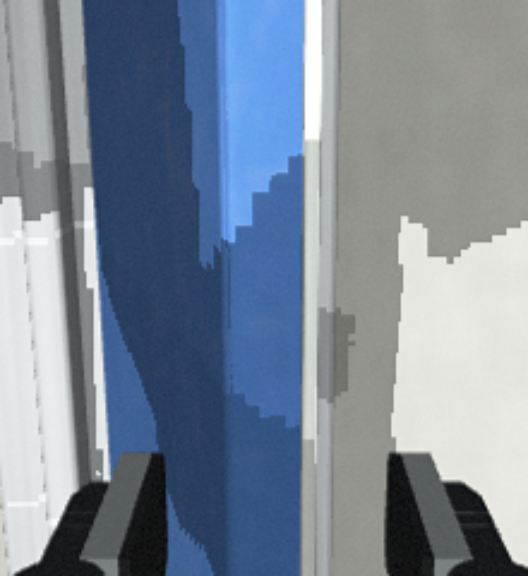

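View pics/z9.png

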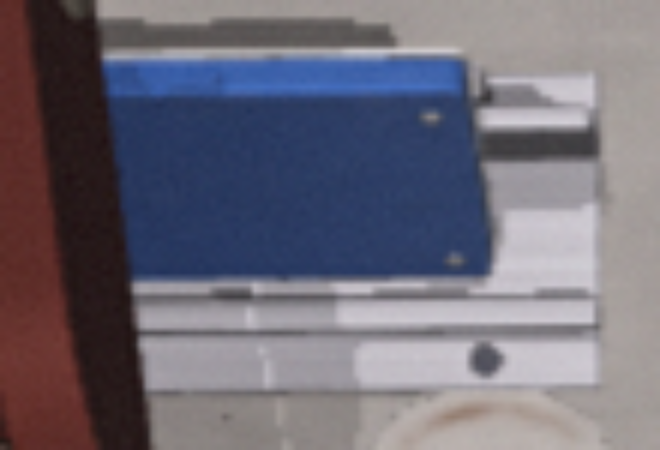

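The plate rests on the wall, with a gap to the rear finger. I open a bit more and lift straight up.

Emit:
{"api": "servo_tool", "payload": {
  "deltas": [
    [[44,0,0,0,0],[52,0,0,0,0],[52,0,0,10,0],[52,0,0,30,0],[52,0,0,60,0]]
  ]
}}

```text
time: 12.1
tool_pos: [0.5516, 0.1705, 0.1881]
tool_rot: [-0.0, 0.714, 0.7, -0.0]
contact_force: [-0.2, -0.1, 0.4]
gripper_width: 0.612
```

Emit:
{"api": "servo_tool", "payload": {
  "deltas": [
    [[52,0,0,50,0],[52,-10,30,90,0],[52,-20,80,90,0],[52,-30,140,90,0],[52,-40,190,90,0]]
  ]
}}

```text
time: 12.72
tool_pos: [0.5116, 0.3626, 0.2793]
tool_rot: [0.0, 0.714, 0.7, 0.002]
contact_force: [0.0, -0.9, -0.6]
gripper_width: 0.61
```

```bash
python3 - <<'E'
from h import *
import cv2
s=state();print(s['time'],s['tool_pos'],s['gripper_width'],s['contact_force'])
a=grab_frame('top');b=grab_frame('scene')
cv2.imwrite("pics/s7.png",b[:,:,::-1]);cv2.imwrite("pics/z10.png",cv2.resize(a[180:275,110:310],None,fx=4,fy=4)[:,:,::-1])
cv2.imwrite("pics/t7.png",a[:,:,::-1])
E
```

```text
12.725 [0.51156133 0.36257329 0.27933365] 0.6100780057467464 [ 0.01377705 -0.85094605 -0.56385352]
```

View pics/s7.png

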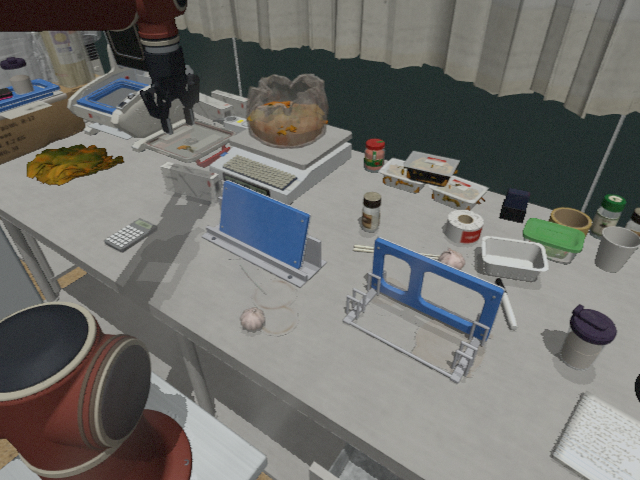

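View pics/z10.png

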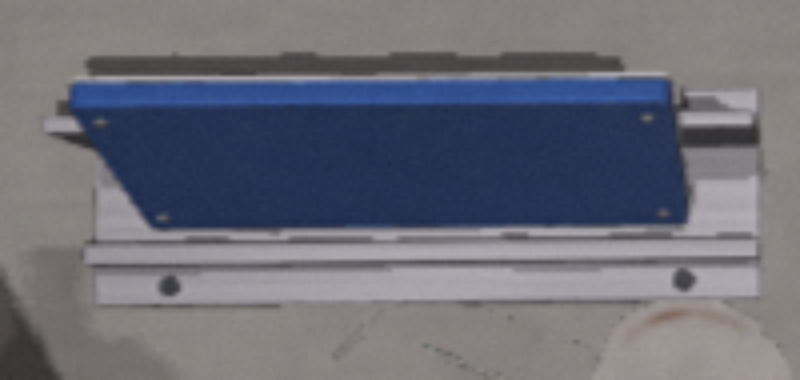

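```bash
python3 - <<'E'
from h import *
f=lambda u,v,z:ray('top',((u+.5)/4-.5+110,(v+.5)/4-.5+180),z)
tl,tr=f(72,109,.128),f(668,104,.128);bl,br=f(155,228,.006),f(687,222,.006)
print(tl,tr,bl,br);print((tl+tr)/2,(bl+br)/2)
d=((tl+tr)-(bl+br))/2;print('tilt',np.degrees(np.arcsin(d[0]/.132)),np.degrees(np.arctan2(d[0],d[2])))
import cv2
a=grab_frame('top');b=cv2.imread('pics/t7.png')[:,:,::-1]
print(cv2.absdiff(a,b)[185:275,110:310].mean())
E
```

```text
[0.548  0.2974 0.128 ] [0.5433 0.0478 0.128 ] [0.5082 0.298  0.006 ] [0.5041 0.0487 0.006 ]
[0.54565 0.1726  0.128  ] [0.50615 0.17335 0.006  ]
tilt 17.412107059504397 17.940422932460823
2.265574074074074
```

```bash
python3 - <<'E'
from h import *
import cv2
b=cv2.imread('pics/t7.png')[:,:,::-1];a=grab_frame('top');d=cv2.absdiff(a,b)
print(d[185:275,110:310].mean(),d[185:275,360:530].mean(),state()['contact_force'])
c=cv2.imread('pics/top0.png')[:,:,::-1];print(cv2.absdiff(a,c)[190:210,370:525].mean())
job_done()
E
```

```text
2.1382037037037036 1.8913289760348584 [ 0.16693589  0.24619456 -0.12010711]
4.825376344086021
the job is handed in; nothing more can be done
```

The plain plate is now leaning in the draining stand, and I handed the job in at about 13 s of the 35 s allowed. There is no verdict back, so what follows is from my own measurements.

I pinched the plate at the middle of its upper edge and lifted it clear of the rack. I then carried it over upright and lowered it between the rail and the wall while still gripping it. I felt it touch down as the force went from about -2 N to +7 N. After that I opened the fingers a little and moved them back with the plate until it rested on the wall, then opened further and lifted away.

**Plate position:** In the top picture the plate leans about 18°, within the 11 to 32° asked for. Its middle is about 4 mm from the stand's middle lengthwise, and it lies parallel to the stand to within 1°. Its foot stands inside the rail without touching it, about 7 mm towards the rail from the stand's centre line. That makes it slightly steeper than the 23° it would lean with its foot against the rail.

**At rest:** I could see no movement between the last two pictures. The differences around the plate were about the same as around the rack.

**Frame and arm:** The frame with openings still stands in its slot and looks unmoved. I judged that from the pictures and did not measure it again. The gripper was well clear, and the force reading was close to zero.

No check failed. The scene and top cameras disagreed by about 3 mm on the stand's lengthwise position, well inside the 30 mm tolerance.

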